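# Weigh the green-capped sample under the snap-over balance cover

### The job

Weigh the green-capped sample pot: flip the balance's spring cover up so that it snaps fully open, stand the pot upright near the middle of the round weighing pan, setting it down rather than dropping it, then tip the cover back so that it snaps fully shut over the pot. Leave the other pots, the beaker, the flask, the bottles and the rubber bung standing where they are.

Things in the scene. Friction and masses are not known exactly. Their poses are not given: they have to be found in the camera images.
- balance: White bench balance, fixed. Origin: centre of the underside of its square weighing chamber; z up; -x is its front. Chamber 142 x 142 mm outside, 130 x 130 mm inside, walls rising to 88 mm above the bench, closed on top by the cover. A console 42 mm high, 142 mm wide runs along the front from x = -71 to -136 mm. A spring strut at the rear +y side reaches x = 108, y = 90 mm, 95 mm high.
- pan (a point): Centre of the top face of the round steel weighing pan (80 mm diameter), in the middle of the chamber floor, 14 mm above the bench, 4 mm above the chamber floor.
- cover (a joint): Cover angle, rad: 0 = shut and level; 1.9 = fully open, leaning back past vertical. An over-centre spring drives it to either stop: below the snap point, near 1.0, it springs shut, above it open. About 2.5 N at the roller, square to the cover, lifts it from shut, 2 N starts it back from open; less near the snap point. Starts shut.
- cover_axis (a point): Middle of the cover's hinge line, 66 mm behind (+x of) the balance's origin, 91.5 mm above the bench; the line runs along the balance's y. The cover's plate, a green frame with a clear window, is 142 mm wide, 5 mm thick and reaches 137 mm from this line.
- cover_grip (a point): Centre of the cover's orange grip roller, a bar 16 mm in diameter, 36 mm long, parallel to the hinge line and 167 mm from it, on a tongue 12 mm wide, 30 mm beyond the plate's edge. It can be pinched from above by its flat ends (the cover then swings between the fingers) or pushed. Shut: 101 mm in front of the balance's origin, 91.5 mm up. Open: 120 mm behind that origin, 250 mm up.
- pot_green: The sample pot with the GREEN cap, to be weighed; loose, 60 to 130 g. White jar 40 mm in diameter and 40 mm high under a flat cap 44 mm in diameter and 24 mm high, 64 mm overall. Origin at the centre of its underside, z up. It starts standing on the tray.
- pot_blue: Pot of the same shape with a blue cap; leave it. Origin at the centre of its underside.
- pot_red: Pot of the same shape with a red cap; leave it. Origin at the centre of its underside.
- beaker: Open glass beaker, 58 mm in diameter, 75 mm high; leave it. Origin at the centre of its underside.
- bottle: Amber reagent bottle with black cap, 56 mm in diameter, 145 mm high; leave it. Origin at the centre of its underside.
- bung: Black rubber bung, 38 mm in diameter at the top, 30 mm high; leave it. Origin at the centre of its underside.
- wash_bottle: White wash bottle with blue top, 62 mm in diameter, 176 mm high, its spout reaching 48 mm towards its -x; stands on the bench; leave it. Origin at the centre of its underside.
- flask: Glass conical flask with orange stopper, 62 mm in diameter at its foot, 120 mm high; stands on the bench close beside the balance, on its -y side; leave it. Origin at the centre of its underside.
- tray: White tray fixed to the bench, 220 mm (x) by 310 mm (y), floor 6 mm above the bench, rim 12 mm above the bench. Origin at the centre of its underside. The three pots, beaker, bottle and bung stand on it, roughly 95 to 110 mm apart, in any order.
There are look-alikes about, which are no part of the job. There is more than one size of the pot_green; the one meant has the size given above.

How it is judged:
By the outcome, as a careful person would: the job done as asked, in the order asked, and still so for the second after the job is handed in, with the robot touching nothing.
It also fails if it takes over 72 s, if anything falls off the work surface, if the arm or the gripper's body presses on something with over 40 N, if the wrist force passes 120 N, or if a joint passes its speed limit or range.

### The arm

A 6-joint arm with a two-finger parallel gripper is mounted at the origin on the work surface. World frame = base frame: x ahead of the robot, y to its left, z up, the work surface at z = 0. Lengths are in m, angles in rad, forces in N, time in s.
With the tool pointing down it reaches from about 0.35 to 0.725 m from the base axis. Payload 6 kg.
Tool frame: the origin (TCP) lies at the very end of the fingers, on their centre line; the grasp point (between the pads) lies 19 mm behind it; z points along the fingers, y is the direction in which the jaws open and shut (so a half turn about z gives the same grasp; the last joint's range is limited). The gripper opens to 85 mm and grips with 20 to 120 N. Pads are 22 mm wide; open, the fingers measure 114 mm over their backs; the gripper's body (76 mm by 85 mm) begins 54 mm behind the grasp point. The pads swing forward as they close: fully open they stand 13 mm farther back than shut.
Start: joints at [1.485, 0.04, 0.085, 0, -1.615, -0.334], TCP at [0.245, 0.548, 0.231] pointing down, gripper open.
Joint ranges: [-2.56, 2.56], [-1.29, 2.01], [-1.08, 1.49], [-3.29, 1.98], [-2.81, -0.18], [-2.99, 2.99]. Speed limits (rad/s): [2.57, 2.57, 3.01, 3.14, 3.14, 3.14].

### API

Orientations are given as a 3x3 rotation matrix whose columns are the frame's x, y, z axes.
In Python, from workcell import robot, cams gives the robot as it stands.
- The arm moves only by the tool step_arm, never from a script. Its argument "commands" is a list of rows, each a list of 5 numbers: the shift along the world's x, y, z in mm, then the turn about the world's z in rad, then the gripper's target within -1 to 1 (shut at 1, half-way at 0, fully open at -1). A call has 1 to 5 rows; each row shifts and turns the pose as measured when the row begins; what a row does not reach is not made up. A row lasts 1/12 s, in which the tool goes at most 41.7 mm and 7.16 degrees, less where a joint would pass 70% of its speed; a pose out of reach is approached as far as the arm can. A call is refused whole if a number of a shift passes 41.7 or a number of a turn 0.125, either way. A call with a gripper value outside its range is refused whole. The fingers move at their own pace and stop on an object; the grip force is fixed at half the most. Time passes only in rows, so rows that do not move let the fingers close. It gives the time, the measured TCP pose, the force and the opening at its end, in the units of the state.
- robot.read_state(): the state, without advancing time (a new reading comes with each control period).
- cams.capture(name): name is "scene" or "top"; returns (picture, depth): 420x560x3 uint8, red, green, blue; 420x560 float32, m along the optical axis (not along the pixel's ray), 0 where there is no reading.
- cams.camera_info(name): a dict with "fx", "fy", "cx", "cy" (pixels), "distortion" ([k1, k2, p1, p2, k3] as OpenCV has them; the pictures are not rectified), "T" (4x4, takes a point from camera to world coordinates). Camera axes: x right, y down, z forward; pixel columns grow to the right and rows downward; lengths in m; the calibration is good to about 2 mm. A picture is of the moment at which its call begins. camera_info takes no time and is no camera call.
- robot.hand_in(): hands the job in, once; it reports no verdict.
The state is a dict: "clock": time; "qpos": joint angles; "joint_vel": joint speeds; "effort": joint torques, N m; "position": TCP position; "tcp_rot": TCP orientation; "wrist_force": force on the tool from outside, world axes, zero at the start; "moment": the same for the moment, N m; "finger_gap": finger opening in m.
Only numpy, scipy, OpenCV 4.12 (cv2) and the standard library are available. Lean on these libraries where they do the work, as an engineer would, in place of code of your own. Each camera call takes 0.05 s, during which the arm holds its last target.

## Working session

There is one attempt and no reset: what is moved stays moved. The work goes in short steps, Python scripts to look and compute and a tool call to move; the robot and the scene stay as the last step left them, time stands still between calls to the robot, and variables do not carry over. Pictures are saved under pics/ and viewed, and the job is handed in when it is done.

Besides the shell and the picture viewer there is one more tool, called after ">>>" as name([rows], argument=value, ...), one row to a line, values as JSON. step_arm: Moves the arm, as the interface text tells. Its arguments: {"type":"object","properties":{"commands":{"type":"array","items":{"type":"array","items":{"type":"number"}}}},"required":["commands"]}

```bash
mkdir -p pics; cat > h.py <<'E'
import numpy as np, cv2
from workcell import robot, cams
def save(n,f):
    p,d=cams.capture(n); cv2.imwrite(f'pics/{f}.png',p[:,:,::-1]); np.savez(f'pics/{f}.npz',p=p,d=d); return p,d
def ray(n,u,v):
    i=cams.camera_info(n); K=np.array([[i['fx'],0,i['cx']],[0,i['fy'],i['cy']],[0,0,1]])
    q=cv2.undistortPoints(np.array([[[u,v]]],float),K,np.array(i['distortion']))[0,0]
    T=np.array(i['T']); return T[:3,3],T[:3,:3]@np.array([q[0],q[1],1])
def onz(n,u,v,z):
    o,d=ray(n,u,v); return o+d*(z-o[2])/d[2]
def dep(n,d,u,v):
    o,r=ray(n,u,v); return o+r*d[int(v),int(u)]
def st():
    s=robot.read_state(); print({k:np.round(s[k],4).tolist() for k in ('clock','position','tcp_rot','wrist_force','finger_gap','qpos')})
E
python3 - <<'E'
from h import *
for n in ('scene','top'):
    save(n,n+'0'); i=cams.camera_info(n); print(n,i['fx'],np.round(i['T'],3).tolist())
st()
E
```

```text
scene 523.0425306180048 [[-0.718, 0.455, -0.527, 1.097], [0.696, 0.458, -0.553, 0.577], [-0.01, -0.764, -0.645, 0.782], [0.0, 0.0, 0.0, 1.0]]
top 482.5030824227114 [[0.021, -0.998, 0.066, 0.473], [-1.0, -0.022, -0.016, 0.007], [0.017, -0.065, -0.998, 1.06], [0.0, 0.0, 0.0, 1.0]]
{'clock': 0.1, 'position': [0.2444, 0.5477, 0.2304], 'tcp_rot': [[0.9132, -0.4075, -0.0005], [-0.4075, -0.9132, -0.0015], [0.0002, 0.0016, -1.0]], 'wrist_force': [-0.1421, -0.3274, -0.4703], 'finger_gap': 0.0853, 'qpos': [1.4847, 0.0408, 0.0839, -0.0004, -1.6155, -0.3337]}
```

View pics/scene0.png

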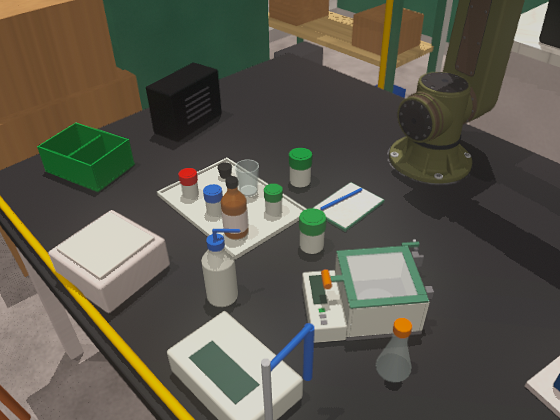

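View pics/top0.png

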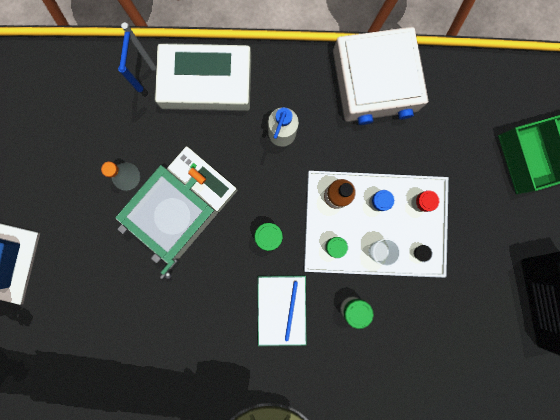

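```bash
python3 - <<'E'
from h import *
D=np.load('pics/top0.npz');p,d=D['p'],D['d']
hsv=cv2.cvtColor(p,cv2.COLOR_RGB2HSV)
def blobs(lo,hi,z,name,mn=60):
    m=cv2.inRange(hsv,np.array(lo),np.array(hi)); n,l,s,c=cv2.connectedComponentsWithStats(m)
    for k in range(1,n):
        if s[k,4]<mn: continue
        cs,_=cv2.findContours((l==k).astype(np.uint8),cv2.RETR_EXTERNAL,cv2.CHAIN_APPROX_NONE)
        (u,v),r=cv2.minEnclosingCircle(cs[0]); dd=np.median(d[(l==k)&(d>0)])
        P=onz('top',c[k][0],c[k][1],z); Q=dep('top',d,*c[k])
        print(name,np.round(c[k],1),s[k].tolist(),'r_eq mm',round(np.sqrt(s[k,4]/np.pi)*dd/482.5*1000,1),np.round(P,4),'dep',np.round(Q,4))
blobs([45,110,60],[85,255,255],.070,'green')
blobs([5,180,120],[14,255,255],.0915,'orange')
blobs([105,150,100],[125,255,255],.07,'blue')
blobs([0,180,100],[4,255,255],.07,'red')
S=np.load('pics/scene0.npz')
# tray corners at rim
for uv in [(309,172),(447,179),(445,276),(305,271)]: print('tray',np.round(onz('top',*uv,.012),4))
for uv in [(162,168),(213,207),(171,260),(117,217),(186,148),(236,187)]: print('bal',uv,np.round(dep('top',d,*uv),4),np.round(onz('top',*uv,.094),4))
big=cv2.resize(p[130:290,80:290],None,fx=3.8,fy=3.8,interpolation=cv2.INTER_CUBIC)[:,:,::-1]
cv2.imwrite('pics/balbig.png',big)
E
```

```text
green [536.9 153.1] [515, 115, 45, 76, 1666] r_eq mm 51.2 [ 0.6665 -0.5581  0.07  ] dep [ 0.6792 -0.5954  0.0047]
green [165.8 214. ] [116, 165, 98, 109, 1829] r_eq mm 48.2 [0.5192 0.2222 0.07  ] dep [0.5182 0.2174 0.0921]
green [268.2 236.3] [254, 223, 29, 28, 631] r_eq mm 28.6 [0.4782 0.0108 0.07  ] dep [0.4781 0.0108 0.084 ]
green [336.4 246.9] [326, 237, 22, 21, 348] r_eq mm 21.6 [ 0.4594 -0.1296  0.07  ] dep [ 0.4594 -0.1293  0.0722]
green [358.9 314. ] [345, 300, 29, 29, 660] r_eq mm 29.0 [ 0.3234 -0.1778  0.07  ] dep [ 0.3259 -0.1747  0.0867]
orange [196.6 175.4] [189, 168, 17, 16, 109] r_eq mm 11.8 [0.5976 0.1582 0.0915] dep [0.5965 0.1569 0.0998]
orange [345.3 199.8] [335, 192, 19, 13, 107] r_eq mm 11.6 [ 0.555  -0.1432  0.0915] dep [ 0.553  -0.1395  0.1153]
blue [123.8  52.9] [118, 32, 12, 41, 234] r_eq mm 15.3 [0.8587 0.3256 0.07  ] dep [0.8014 0.2784 0.2168]
blue [282.4 118.6] [274, 107, 18, 32, 272] r_eq mm 17.8 [ 0.7239 -0.0131  0.07  ] dep [ 0.6969 -0.0109  0.1766]
blue [406.  112.5] [399, 109, 15, 9, 93] r_eq mm 11.6 [ 0.7445 -0.2736  0.07  ] dep [ 0.7494 -0.2786  0.0
[... 251 characters left out ...]
 281, 12, 60, 205] r_eq mm 17.2 [ 0.3282 -0.0382  0.07  ] dep [ 0.3209 -0.0405  0.02  ]
red [428.2 200.5] [419, 191, 20, 20, 308] r_eq mm 20.5 [ 0.5595 -0.3205  0.07  ] dep [ 0.5591 -0.3192  0.0739]
tray [ 0.6211 -0.0751  0.012 ]
tray [ 0.6133 -0.3822  0.012 ]
tray [ 0.3995 -0.3777  0.012 ]
tray [ 0.4053 -0.0701  0.012 ]
bal (162, 168) [0.6107 0.2278 0.0957] [0.6109 0.2282 0.094 ]
bal (213, 207) [0.5377 0.129  0.0422] [0.5344 0.1228 0.094 ]
bal (171, 260) [0.4268 0.2028 0.0975] [0.4267 0.2035 0.094 ]
bal (117, 217) [0.5098 0.3143 0.097 ] [0.5099 0.3152 0.094 ]
bal (186, 148) [0.6621 0.1902 0.0437] [0.6527 0.1812 0.094 ]
bal (236, 187) [ 5.857e-01  8.470e-02 -4.000e-04] [0.5757 0.0778 0.094 ]
```

View pics/balbig.png

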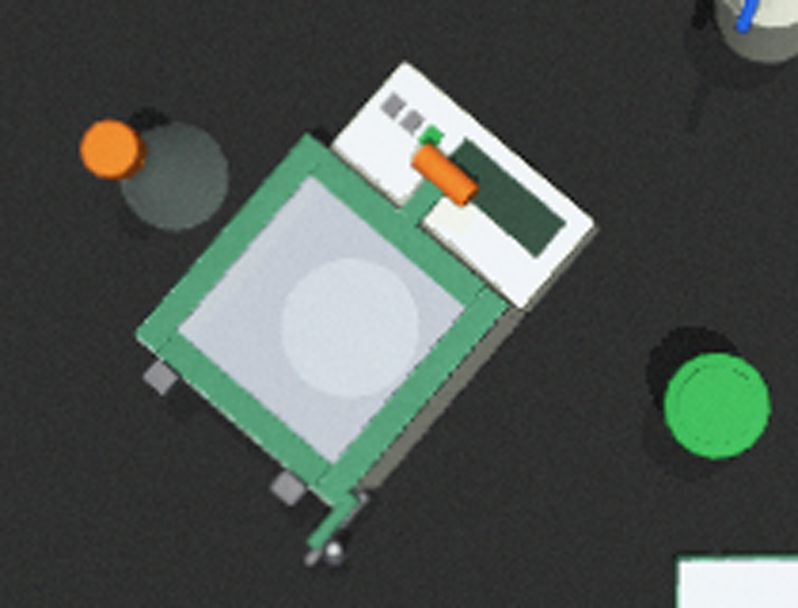

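```bash
cat >> h.py <<'E'
def fit(L,W):
    L=np.array(L);W=np.array(W)[:,:2];lc=L.mean(0);wc=W.mean(0)
    H=(L-lc).T@(W-wc); a=np.arctan2(H[0,1]-H[1,0],H[0,0]+H[1,1]); R=np.array([[np.cos(a),-np.sin(a)],[np.sin(a),np.cos(a)]])
    t=wc-R@lc; return a,t,((R@L.T).T+t-W)*1000
E
python3 - <<'E'
from h import *
o=np.array([80,130]); 
px=[(305,135),(508,303),(342,497),(137,337)]
W=[onz('top',*(o+np.array(q)/3.8),.094) for q in px]
L=[(-.071,-.071),(-.071,.071),(.066,.071),(.066,-.071)]
print(np.round(W,4))
a,t,e=fit(L,W);print('cover',a,t,np.round(e,1))
# roller centroid
D=np.load('pics/top0.npz');p=D['p'];hsv=cv2.cvtColor(p,cv2.COLOR_RGB2HSV)
R=np.array([[np.cos(a),-np.sin(a)],[np.sin(a),np.cos(a)]])
for z in(.0915,.097): 
  q=onz('top',196.6,175.4,z); print('roller bal frame',R.T@(q[:2]-t),q)
q=onz('top',*(o+np.array((350,328))/3.8),.014);print('pan',q,R.T@(q[:2]-t))
S=np.load('pics/scene0.npz');ps,ds=S['p'],S['d'];hs=cv2.cvtColor(ps,cv2.COLOR_RGB2HSV)
def two(a1,b1):
    o1,d1=ray('top',*a1);o2,d2=ray('scene',*b1);A=np.c_[d1,-d2];x=np.linalg.lstsq(A,o2-o1,rcond=None)[0]
    return (o1+d1*x[0]),(o2+d2*x[1])
m=cv2.inRange(hs,(5,180,120),(14,255,255));n,l,s,c=cv2.connectedComponentsWithStats(m)
for k in range(1,n):
  if s[k,4]>60: print('or',c[k],s[k]); 
  if 310<c[k][0]<340 and s[k,4]>60: print('two',two((196.6,175.4),c[k]))
m=cv2.inRange(hs,(45,110,60),(85,255,255));n,l,s,c=cv2.connectedComponentsWithStats(m)
for k in range(1,n):
  if s[k,4]>100:
    print('gr',c[k],s[k])
    if 255<c[k][0]<290 and 175<c[k][1]<210: print('two',two((336.4,246.9),c[k]))
print('R',R.tolist())
st()
E
```

```text
[[0.6159 0.2319 0.094 ]
 [0.5289 0.1213 0.094 ]
 [0.425  0.2054 0.094 ]
 [0.5065 0.317  0.094 ]]
cover 2.4821554135121193 [0.51709974 0.22043498] [[ 0.9  1.1]
 [ 0.8 -0.4]
 [-3.6 -0.7]
 [ 1.9 -0. ]]
roller bal frame [-0.1018519 -0.0001701] [0.5977013  0.15816759 0.0915    ]
roller bal frame [-0.10181656  0.00094183] [0.59699212 0.15731044 0.097     ]
pan [0.51722716 0.22052181 0.014     ] [-4.7505088e-05 -1.4669616e-04]
or [401.08791209 333.27472527] [394 326  17  12  91]
gr [184.8275395   27.55485327] [ 121    0  125   73 4430]
gr [ 86.2537415  155.76031746] [  37  122   98   70 4410]
gr [300.00892857 158.27901786] [289 148  23  22 448]
gr [272.64210526 192.27719298] [264 184  19  18 285]
two (array([ 0.45935672, -0.13054619,  0.06252029]), array([ 0.459126  , -0.13030748,  0.06249044]))
gr [311.98445596 221.24525043] [299 208  27  28 579]
R [[-0.7903371439763813, -0.6126721789434025], [0.6126721789434025, -0.7903371439763813]]
{'clock': 0.1, 'position': [0.2444, 0.5477, 0.2304], 'tcp_rot': [[0.9132, -0.4075, -0.0005], [-0.4075, -0.9132, -0.0015], [0.0002, 0.0016, -1.0]], 'wrist_force': [-0.1421, -0.3274, -0.4703], 'finger_gap': 0.0853, 'qpos': [1.4847, 0.0408, 0.0839, -0.0004, -1.6155, -0.3337]}
```

>>> step_arm([
  [27, -29.5, -2, -0.12, -0.6],
  [27, -29.5, -2, -0.12, -0.6],
  [27, -29.5, -2, 0, -0.6],
  [27, -29.5, -2, 0, -0.6],
  [27, -29.5, -2, 0, -0.6],
])

```text
clock: 0.52
position: [0.3774, 0.3985, 0.2153]
tcp_rot: [[0.79, -0.614, -0.005], [-0.614, -0.79, -0.006], [0.0, 0.008, -1.0]]
wrist_force: [1.3, 1.1, -0.7]
finger_gap: 0.0683
```

>>> step_arm([
  [27, -29.5, -2, 0, -0.6],
  [27, -29.5, -2, 0, -0.6],
  [27, -29.5, -2, 0, -0.6],
  [27, -29.5, -2, 0, -0.6],
  [27, -29.5, -2, 0, -0.6],
])

```text
clock: 0.93
position: [0.5157, 0.2428, 0.2034]
tcp_rot: [[0.791, -0.612, -0.007], [-0.612, -0.791, -0.007], [-0.001, 0.009, -1.0]]
wrist_force: [-0.2, 0.7, -1.0]
finger_gap: 0.0682
```

>>> step_arm([
  [27, -28, 0, 0, -0.6],
  [27, -28, -10, 0, -0.6],
  [20, -21, -20, 0, -0.6],
  [8, -8, -20, 0, -0.6],
  [0, 0, 0, 0, -0.6],
])

```text
clock: 1.35
position: [0.6034, 0.1461, 0.1493]
tcp_rot: [[0.786, -0.618, -0.009], [-0.618, -0.786, -0.008], [-0.002, 0.012, -1.0]]
wrist_force: [-0.4, -0.4, -1.9]
finger_gap: 0.0687
```

>>> step_arm([
  [-6, 12, -10, 0, -0.6],
  [0, 0, -25, 0, -0.6],
  [0, 0, -25, 0, -0.6],
  [0, 0, -15, 0, -0.6],
  [0, 0, 0, 0, -0.6],
])

```text
clock: 1.77
position: [0.5965, 0.1579, 0.072]
tcp_rot: [[0.784, -0.62, -0.01], [-0.62, -0.784, -0.009], [-0.002, 0.013, -1.0]]
wrist_force: [0.4, 0.2, -0.9]
finger_gap: 0.0683
```

```bash
python3 - <<'E'
from h import *
st(); p,d=save('scene','s1'); cv2.imwrite('pics/s1c.png',cv2.resize(p[160:360,240:480],None,fx=3,fy=3)[:,:,::-1])
E
```

```text
{'clock': 1.7667, 'position': [0.5965, 0.1579, 0.072], 'tcp_rot': [[0.7842, -0.6204, -0.0099], [-0.6205, -0.7842, -0.0089], [-0.0023, 0.0131, -0.9999]], 'wrist_force': [0.3878, 0.1911, -0.9246], 'finger_gap': 0.0683, 'qpos': [0.584, 0.1348, -0.1066, 0.002, -1.3426, 0.317]}
```

View pics/s1c.png

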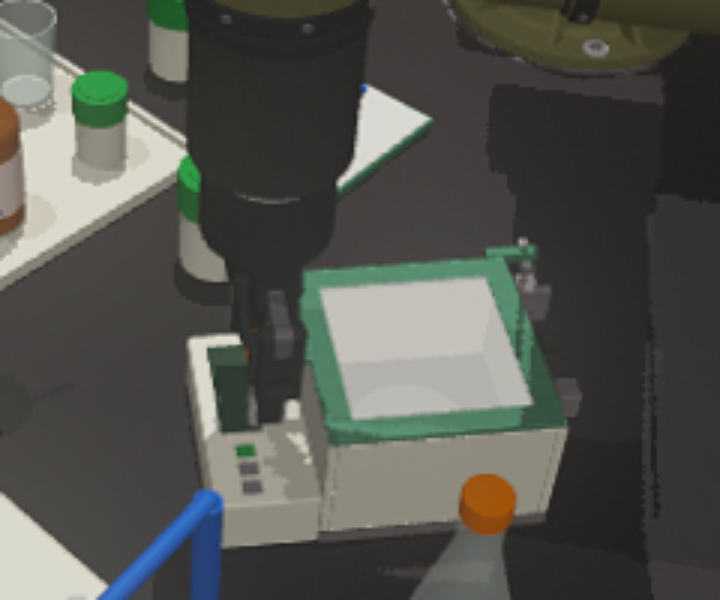

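The fingers straddle the roller; its orange just shows at about (322,278) in the full frame, between them. I'll close now.

>>> step_arm([
  [0, 0, 0, 0, 1],
  [0, 0, 0, 0, 1],
  [0, 0, 0, 0, 1],
  [0, 0, 0, 0, 1],
  [0, 0, 0, 0, 1],
])

```text
clock: 2.23
position: [0.5964, 0.157, 0.0797]
tcp_rot: [[0.784, -0.62, -0.008], [-0.62, -0.784, -0.012], [0.001, 0.014, -1.0]]
wrist_force: [0.7, -0.2, -3.1]
finger_gap: 0.0344
```

```bash
python3 - <<'E'
from h import *
st()
c,s=np.cos(2.482),np.sin(2.482); prev=None
for th in np.arange(0,1.96,.1):
    x=.066-.167*np.cos(th); z=.167*np.sin(th)+.0725
    w=np.array([.5171+c*x,.2204+s*x,z])*1000
    print(round(th,1),np.round(w),None if prev is None else np.round(w-prev)); prev=w
E
```

```text
{'clock': 2.2333, 'position': [0.5964, 0.157, 0.0797], 'tcp_rot': [[0.7843, -0.6203, -0.0085], [-0.6204, -0.7842, -0.0118], [0.0007, 0.0145, -0.9999]], 'wrist_force': [0.6718, -0.176, -3.1351], 'finger_gap': 0.0344, 'qpos': [0.5848, 0.1288, -0.1, 0.0053, -1.3555, 0.3157]}
0.0 [597. 159.  72.] None
0.1 [596. 159.  89.] [-1.  1. 17.]
0.2 [594. 161. 106.] [-2.  2. 17.]
0.3 [591. 163. 122.] [-3.  3. 16.]
0.4 [586. 167. 138.] [-5.  4. 16.]
0.5 [581. 171. 153.] [-6.  4. 15.]
0.6 [574. 176. 167.] [-7.  5. 14.]
0.7 [566. 183. 180.] [-8.  6. 13.]
0.8 [557. 190. 192.] [-9.  7. 12.]
0.9 [547. 197. 203.] [-10.   8.  11.]
1.0 [536. 206. 213.] [-11.   8.  10.]
1.1 [525. 214. 221.] [-11.   9.   8.]
1.2 [513. 224. 228.] [-12.   9.   7.]
1.3 [500. 233. 233.] [-13.  10.   5.]
1.4 [487. 243. 237.] [-13.  10.   4.]
1.5 [474. 254. 239.] [-13.  10.   2.]
1.6 [461. 264. 239.] [-13.  10.   0.]
1.7 [448. 274. 238.] [-13.  10.  -1.]
1.8 [435. 284. 235.] [-13.  10.  -3.]
1.9 [422. 294. 231.] [-13.  10.  -5.]
```

>>> step_arm([
  [-1, 1, 12, 0, 1],
  [-2, 2, 17, 0, 1],
  [-3, 3, 16, 0, 1],
  [-4, 4, 16, 0, 1],
  [-5, 4, 15, 0, 1],
])

```text
clock: 2.65
position: [0.5801, 0.17, 0.1534]
tcp_rot: [[0.783, -0.622, -0.014], [-0.622, -0.783, -0.014], [-0.003, 0.02, -1.0]]
wrist_force: [-0.9, 3.2, -7.2]
finger_gap: 0.0345
```

```bash
python3 - <<'E'
from h import *
st(); p,d=save('scene','s2'); cv2.imwrite('pics/s2c.png',cv2.resize(p[160:360,240:480],None,fx=3,fy=3)[:,:,::-1])
E
```

```text
{'clock': 2.65, 'position': [0.5801, 0.17, 0.1534], 'tcp_rot': [[0.7828, -0.6221, -0.0143], [-0.6222, -0.7827, -0.0139], [-0.0025, 0.0198, -0.9998]], 'wrist_force': [-0.8854, 3.1794, -7.1787], 'finger_gap': 0.0345, 'qpos': [0.6181, 0.0732, -0.0235, 0.0031, -1.4938, 0.2809]}
```

View pics/s2c.png

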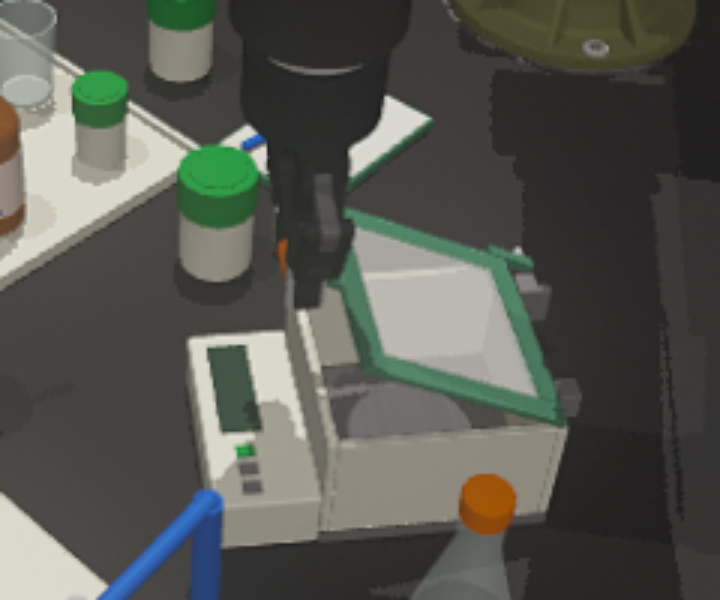

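The cover is rising with the fingers, at about 0.5 rad. I'll continue along the arc.

>>> step_arm([
  [-7, 5, 14, 0, 1],
  [-8, 6, 13, 0, 1],
  [-9, 7, 12, 0, 1],
  [-10, 8, 11, 0, 1],
  [-11, 8, 10, 0, 1],
])

```text
clock: 3.12
position: [0.5326, 0.2083, 0.2176]
tcp_rot: [[0.783, -0.622, -0.013], [-0.622, -0.783, -0.01], [-0.004, 0.016, -1.0]]
wrist_force: [2.3, 6.0, -9.1]
finger_gap: 0.0343
```

>>> step_arm([
  [-9, 7, 5, 0, 1],
  [-12, 9, 6, 0, 1],
  [-13, 10, 5, 0, 1],
  [-13, 10, 3, 0, 1],
  [-13, 10, 1, 0, 1],
])

```text
clock: 3.53
position: [0.4687, 0.26, 0.2436]
tcp_rot: [[0.784, -0.621, -0.006], [-0.621, -0.784, -0.003], [-0.003, 0.006, -1.0]]
wrist_force: [3.2, 3.2, -7.1]
finger_gap: 0.0341
```

>>> step_arm([
  [-11, 8, -2, 0, 1],
  [-13, 10, -3, 0, 1],
  [-12, 9, -4, 0, 1],
  [-9, 7, -4, 0, 1],
  [0, 0, 0, 0, 1],
])

```text
clock: 3.95
position: [0.4189, 0.3002, 0.2356]
tcp_rot: [[0.787, -0.617, 0.004], [-0.617, -0.787, 0.005], [-0.0, -0.006, -1.0]]
wrist_force: [5.9, 1.3, -11.5]
finger_gap: 0.0338
```

```bash
python3 - <<'E'
from h import *
st(); p,d=save('scene','s3'); cv2.imwrite('pics/s3c.png',cv2.resize(p[100:340,240:520],None,fx=2.5,fy=2.5)[:,:,::-1])
E
```

```text
{'clock': 3.95, 'position': [0.4189, 0.3002, 0.2356], 'tcp_rot': [[0.7871, -0.6168, 0.0038], [-0.6168, -0.7871, 0.0052], [-0.0002, -0.0065, -1.0]], 'wrist_force': [5.9206, 1.309, -11.4947], 'finger_gap': 0.0338, 'qpos': [1.0133, -0.1915, -0.1265, 0.0005, -1.6293, -0.1071]}
```

View pics/s3c.png

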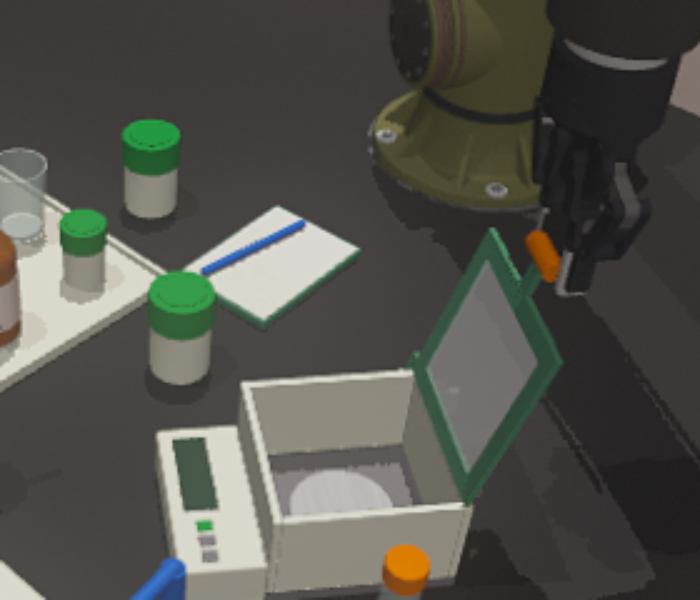

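The cover is at its open stop. I'll release it and rise.

>>> step_arm([
  [0, 0, 0, 0, -0.6],
  [0, 0, 0, 0, -0.6],
  [0, 0, 0, 0, -0.6],
  [0, 0, 20, 0, -0.6],
  [0, 0, 35, 0, -0.6],
])

```text
clock: 4.42
position: [0.4182, 0.2967, 0.2899]
tcp_rot: [[0.786, -0.618, -0.001], [-0.618, -0.786, -0.002], [0.001, 0.002, -1.0]]
wrist_force: [0.9, 0.0, 0.3]
finger_gap: 0.0683
```

```bash
python3 - <<'E'
from h import *
st(); p,d=save('scene','s4'); cv2.imwrite('pics/s4c.png',cv2.resize(p[100:340,240:520],None,fx=2.5,fy=2.5)[:,:,::-1])
E
```

```text
{'clock': 4.4167, 'position': [0.4182, 0.2967, 0.2899], 'tcp_rot': [[0.7864, -0.6177, -0.0009], [-0.6177, -0.7864, -0.0023], [0.0007, 0.0024, -1.0]], 'wrist_force': [0.9421, 0.0318, 0.3168], 'finger_gap': 0.0683, 'qpos': [1.0107, -0.1755, -0.0135, 0.0004, -1.7352, -0.1056]}
```

View pics/s4c.png

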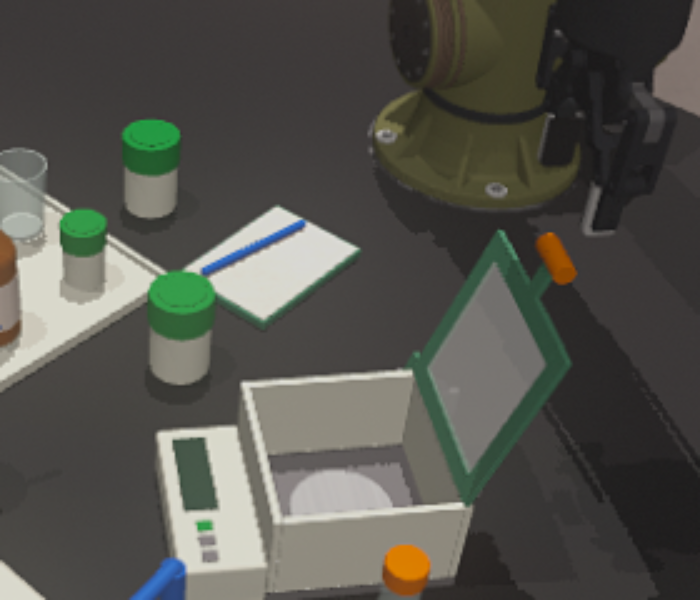

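>>> step_arm([
  [3, -38, 3, 0.12, -0.6],
  [4, -38, 0, 0.12, -0.6],
  [4, -38, 0, 0.12, -0.6],
  [4, -38, -3, 0, -0.6],
  [4, -38, -8, 0, -0.6],
])

```text
clock: 4.88
position: [0.4405, 0.1051, 0.3005]
tcp_rot: [[0.957, -0.289, 0.017], [-0.289, -0.957, 0.014], [0.012, -0.018, -1.0]]
wrist_force: [0.6, -0.3, 0.5]
finger_gap: 0.0682
```

>>> step_arm([
  [4, -38, -8, 0, -0.6],
  [4, -38, -8, 0, -0.6],
  [4, -38, -8, 0, -0.6],
  [4, -36, -8, 0, -0.6],
  [4, -20, -8, 0, -0.6],
])

```text
clock: 5.3
position: [0.4594, -0.0786, 0.2671]
tcp_rot: [[0.956, -0.293, 0.031], [-0.294, -0.956, 0.015], [0.025, -0.024, -0.999]]
wrist_force: [-0.3, 1.0, 0.4]
finger_gap: 0.0687
```

>>> step_arm([
  [0, -32, -10, 0, -0.6],
  [0, -12, -30, 0, -0.6],
  [0, 0, -35, 0, -0.6],
  [0, 0, -35, 0, -0.6],
  [0, 0, 0, 0, -0.6],
])

```text
clock: 5.72
position: [0.4581, -0.1344, 0.1586]
tcp_rot: [[0.951, -0.307, 0.039], [-0.308, -0.951, 0.013], [0.034, -0.024, -0.999]]
wrist_force: [-0.2, 0.5, -2.0]
finger_gap: 0.0685
```

>>> step_arm([
  [1, 4, -30, 0, -0.6],
  [0, 0, -35, 0, -0.6],
  [0, 0, -25, 0, -0.6],
  [0, 0, -10, 0, -0.6],
  [0, 0, 0, 0, -0.6],
])

```text
clock: 6.13
position: [0.4628, -0.1334, 0.0677]
tcp_rot: [[0.949, -0.31, 0.052], [-0.31, -0.951, 0.008], [0.047, -0.024, -0.999]]
wrist_force: [0.4, -0.0, 1.0]
finger_gap: 0.0681
```

```bash
python3 - <<'E'
from h import *
st(); p,d=save('scene','s5'); cv2.imwrite('pics/s5c.png',cv2.resize(p[80:280,140:400],None,fx=3,fy=3)[:,:,::-1])
E
```

```text
{'clock': 6.1333, 'position': [0.4628, -0.1334, 0.0677], 'tcp_rot': [[0.9495, -0.3095, 0.052], [-0.3103, -0.9506, 0.0079], [0.047, -0.0236, -0.9986]], 'wrist_force': [0.3921, -0.0228, 1.0112], 'finger_gap': 0.0681, 'qpos': [0.1391, -0.2942, -0.5183, -0.0006, -1.2941, 1.1165]}
```

View pics/s5c.png

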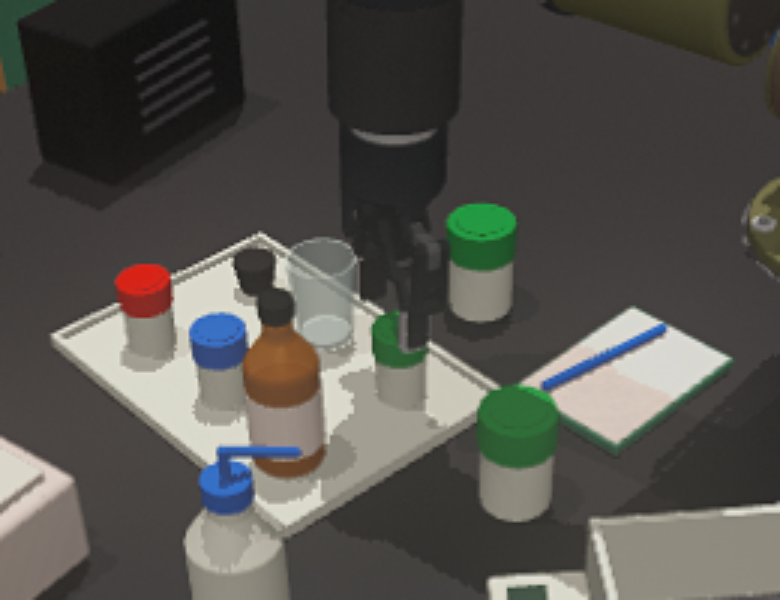

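>>> step_arm([
  [-3, 4, -10, 0, -0.6],
  [0, 0, -12, 0, -0.6],
  [0, 0, -8, 0, -0.6],
  [0, 0, 0, 0, -0.6],
])

```text
clock: 6.52
position: [0.4646, -0.1291, 0.0446]
tcp_rot: [[0.949, -0.308, 0.065], [-0.309, -0.951, 0.007], [0.06, -0.027, -0.998]]
wrist_force: [-0.7, 0.1, -1.0]
finger_gap: 0.0681
```

>>> step_arm([
  [-5, 0, -5, 0, -0.6],
  [0, 0, -3, 0, -0.6],
  [0, 0, 0, 0, -0.6],
])

```text
clock: 6.77
position: [0.4596, -0.1291, 0.0366]
tcp_rot: [[0.949, -0.308, 0.066], [-0.309, -0.951, 0.007], [0.061, -0.027, -0.998]]
wrist_force: [-0.7, 0.2, -0.5]
finger_gap: 0.0685
```

>>> step_arm([
  [0, 0, 0, 0, 1],
  [0, 0, 0, 0, 1],
  [0, 0, 0, 0, 1],
  [0, 0, 0, 0, 1],
  [0, 0, 0, 0, 1],
])

```text
clock: 7.18
position: [0.46, -0.1293, 0.0376]
tcp_rot: [[0.949, -0.308, 0.067], [-0.309, -0.951, 0.006], [0.062, -0.027, -0.998]]
wrist_force: [-0.4, -0.4, -0.7]
finger_gap: 0.0429
```

```bash
python3 - <<'E'
from h import *
st(); p,d=save('scene','s6'); cv2.imwrite('pics/s6c.png',cv2.resize(p[80:280,140:400],None,fx=3,fy=3)[:,:,::-1])
E
```

```text
{'clock': 7.1833, 'position': [0.46, -0.1293, 0.0376], 'tcp_rot': [[0.949, -0.3079, 0.0672], [-0.309, -0.951, 0.0063], [0.062, -0.0267, -0.9977]], 'wrist_force': [-0.3776, -0.4092, -0.7253], 'finger_gap': 0.0429, 'qpos': [0.153, -0.3006, -0.5819, 0.0043, -1.2221, 1.1025]}
```

View pics/s6c.png

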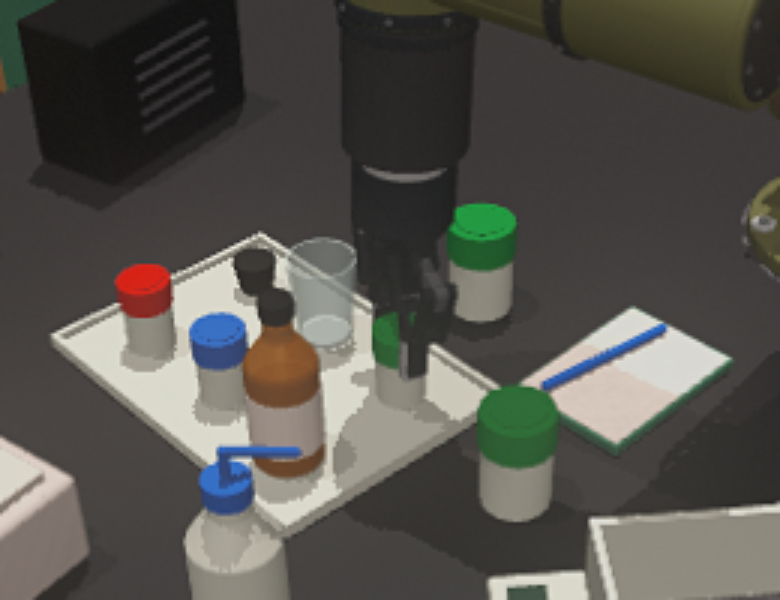

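The pot is held, with a gap of 42.9 mm on the 44 mm cap. I'll lift it straight up.

>>> step_arm([
  [0, 0, 15, 0, 1],
  [0, 0, 25, 0, 1],
  [0, 0, 30, 0, 1],
  [0, 0, 35, 0, 1],
  [0, 0, 35, 0, 1],
])

```text
clock: 7.65
position: [0.453, -0.1287, 0.1713]
tcp_rot: [[0.95, -0.309, 0.047], [-0.31, -0.951, 0.008], [0.042, -0.022, -0.999]]
wrist_force: [1.4, -0.2, 0.1]
finger_gap: 0.0424
```

```bash
python3 - <<'E'
from h import *
st(); p,d=save('scene','s7'); cv2.imwrite('pics/s7c.png',cv2.resize(p[80:280,140:400],None,fx=3,fy=3)[:,:,::-1])
E
```

```text
{'clock': 7.65, 'position': [0.453, -0.1287, 0.1713], 'tcp_rot': [[0.9498, -0.3093, 0.0469], [-0.31, -0.9507, 0.008], [0.0421, -0.0222, -0.9989]], 'wrist_force': [1.3939, -0.2006, 0.1195], 'finger_gap': 0.0424, 'qpos': [0.153, -0.3569, -0.3764, -0.0008, -1.5037, 1.1028]}
```

View pics/s7c.png

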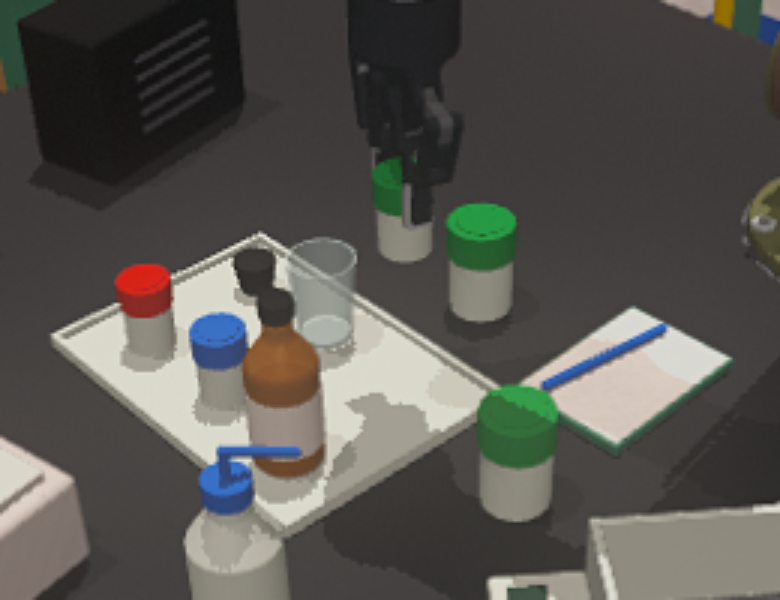

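>>> step_arm([
  [6, 25, 20, 0, 1],
  [7, 33, 8, 0, 1],
  [7, 35, 0, 0, 1],
  [7, 35, 0, 0, 1],
  [7, 35, 0, 0, 1],
])

```text
clock: 8.12
position: [0.4912, 0.0342, 0.2154]
tcp_rot: [[0.945, -0.32, 0.069], [-0.321, -0.947, 0.007], [0.063, -0.029, -0.998]]
wrist_force: [1.2, -0.0, -0.8]
finger_gap: 0.0429
```

>>> step_arm([
  [7, 35, 0, -0.12, 1],
  [7, 35, 0, -0.12, 1],
  [7, 32, 0, -0.12, 1],
  [4, 22, 0, 0, 1],
  [0, 0, 0, 0, 1],
])

```text
clock: 8.53
position: [0.516, 0.1687, 0.2134]
tcp_rot: [[0.767, -0.638, 0.067], [-0.638, -0.77, -0.017], [0.063, -0.03, -0.998]]
wrist_force: [0.8, 0.6, -1.0]
finger_gap: 0.0427
```

>>> step_arm([
  [1, 30, 0, 0, 1],
  [1, 20, 0, 0, 1],
  [0, 0, -10, 0, 1],
  [0, 0, -15, 0, 1],
  [0, 0, 0, 0, 1],
])

```text
clock: 8.95
position: [0.5176, 0.2226, 0.1848]
tcp_rot: [[0.77, -0.635, 0.065], [-0.635, -0.772, -0.018], [0.062, -0.027, -0.998]]
wrist_force: [-0.3, 0.2, -1.8]
finger_gap: 0.0427
```

>>> step_arm([
  [0, -2, -20, 0, 1],
  [0, 0, -20, 0, 1],
  [0, 0, -20, 0, 1],
  [0, 0, -10, 0, 1],
  [0, 0, 0, 0, 1],
])

```text
clock: 9.37
position: [0.5181, 0.2175, 0.114]
tcp_rot: [[0.769, -0.636, 0.067], [-0.637, -0.771, -0.018], [0.063, -0.028, -0.998]]
wrist_force: [0.0, -0.6, -0.6]
finger_gap: 0.0425
```

```bash
python3 - <<'E'
from h import *
st(); p,d=save('scene','s8'); cv2.imwrite('pics/s8c.png',cv2.resize(p[140:340,270:490],None,fx=3,fy=3)[:,:,::-1])
E
```

```text
{'clock': 9.3667, 'position': [0.5181, 0.2175, 0.114], 'tcp_rot': [[0.7687, -0.6361, 0.0668], [-0.6365, -0.771, -0.0184], [0.0633, -0.0284, -0.9976]], 'wrist_force': [0.0251, -0.6228, -0.5693], 'finger_gap': 0.0425, 'qpos': [0.7942, -0.0931, -0.2831, 0.0622, -1.3475, 0.0731]}
```

View pics/s8c.png

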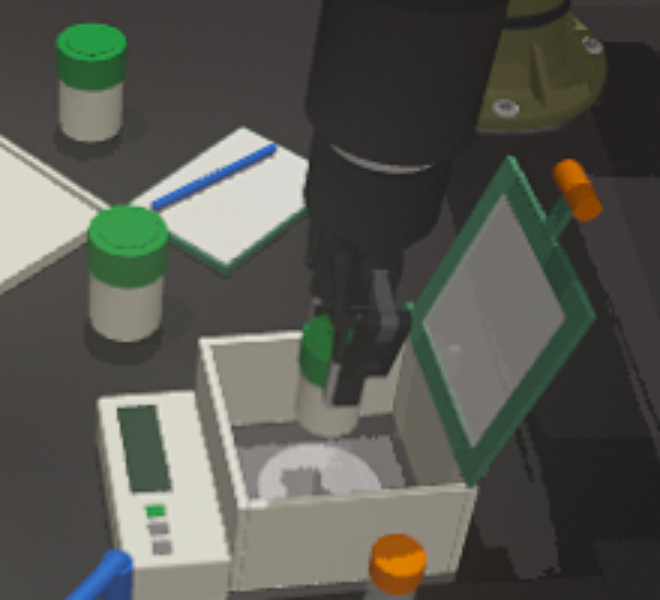

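The pot is upright, centred over the pan and inside the walls, and the cover is clear. I'll continue lowering.

>>> step_arm([
  [-1, 3, -20, 0, 1],
  [0, 0, -17, 0, 1],
  [0, 0, -12, 0, 1],
  [0, 0, -8, 0, 1],
  [0, 0, 0, 0, 1],
])

```text
clock: 9.83
position: [0.5212, 0.2215, 0.0644]
tcp_rot: [[0.768, -0.636, 0.078], [-0.637, -0.771, -0.013], [0.068, -0.04, -0.997]]
wrist_force: [-0.4, -1.0, -2.1]
finger_gap: 0.0424
```

>>> step_arm([
  [-3, -1, -5, 0, 1],
  [-1, 0, -4, 0, 1],
  [0, 0, -3, 0, 1],
  [0, 0, 0, 0, 1],
  [0, 0, 0, 0, 1],
])

```text
clock: 10.25
position: [0.5184, 0.2212, 0.055]
tcp_rot: [[0.768, -0.636, 0.082], [-0.637, -0.771, -0.011], [0.07, -0.044, -0.997]]
wrist_force: [-0.4, -0.5, -1.0]
finger_gap: 0.0427
```

>>> step_arm([
  [0, 0, -3, 0, 1],
  [0, 0, -2, 0, 1],
  [0, 0, -2, 0, 1],
  [0, 0, -1, 0, 1],
  [0, 0, 0, 0, 1],
])

```text
clock: 10.67
position: [0.5189, 0.2216, 0.0473]
tcp_rot: [[0.768, -0.636, 0.083], [-0.637, -0.771, -0.01], [0.07, -0.046, -0.996]]
wrist_force: [-0.1, 0.2, -0.5]
finger_gap: 0.0427
```

>>> step_arm([
  [0, 0, -1, 0, 1],
  [0, 0, -1, 0, 1],
  [0, 0, 0, 0, 1],
])

```text
clock: 10.92
position: [0.5192, 0.2216, 0.0457]
tcp_rot: [[0.768, -0.635, 0.084], [-0.637, -0.771, -0.01], [0.071, -0.046, -0.996]]
wrist_force: [-0.8, -0.1, -0.3]
finger_gap: 0.0428
```

```bash
python3 - <<'E'
from h import *
st(); p,d=save('scene','s9'); cv2.imwrite('pics/s9c.png',cv2.resize(p[180:340,290:450],None,fx=3.7,fy=3.7)[:,:,::-1])
E
```

```text
{'clock': 10.9167, 'position': [0.5192, 0.2216, 0.0457], 'tcp_rot': [[0.7676, -0.6354, 0.084], [-0.637, -0.7708, -0.01], [0.0711, -0.0458, -0.9964]], 'wrist_force': [-0.849, -0.0964, -0.2631], 'finger_gap': 0.0428, 'qpos': [0.8023, -0.0623, -0.3858, 0.0724, -1.1969, 0.0527]}
```

View pics/s9c.png

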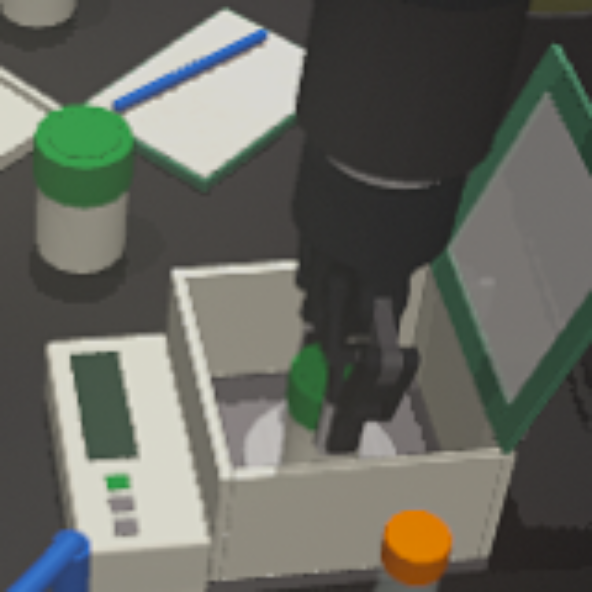

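>>> step_arm([
  [0, 0, -1, 0, 1],
  [0, 0, -1, 0, 1],
  [0, 0, 0, 0, 1],
])

```text
clock: 11.22
position: [0.5198, 0.2214, 0.0459]
tcp_rot: [[0.768, -0.635, 0.086], [-0.637, -0.771, -0.01], [0.073, -0.047, -0.996]]
wrist_force: [-0.2, -0.4, -1.3]
finger_gap: 0.0427
```

>>> step_arm([
  [0, 0, -2, 0, 1],
  [0, 0, -2, 0, 1],
])

```text
clock: 11.38
position: [0.5207, 0.2212, 0.0454]
tcp_rot: [[0.768, -0.635, 0.088], [-0.636, -0.771, -0.011], [0.075, -0.048, -0.996]]
wrist_force: [-8.9, -2.8, 15.3]
finger_gap: 0.0427
```

Contact, with 15 N upward. I'll ease off and release gently.

>>> step_arm([
  [-0.5, 0, 0.5, 0, 1],
  [0, 0, 0, 0, -0.5],
  [0, 0, 0, 0, -0.5],
  [0, 0, 0, 0, -0.5],
])

```text
clock: 11.72
position: [0.5205, 0.2216, 0.0462]
tcp_rot: [[0.768, -0.635, 0.089], [-0.636, -0.771, -0.01], [0.075, -0.049, -0.996]]
wrist_force: [-0.7, -0.9, 0.2]
finger_gap: 0.0638
```

```bash
python3 - <<'E'
from h import *
st(); p,d=save('scene','s10'); cv2.imwrite('pics/s10c.png',cv2.resize(p[180:340,290:450],None,fx=3.7,fy=3.7)[:,:,::-1])
E
```

```text
{'clock': 11.7167, 'position': [0.5205, 0.2216, 0.0462], 'tcp_rot': [[0.7677, -0.6345, 0.0895], [-0.6364, -0.7713, -0.0101], [0.0754, -0.0492, -0.9959]], 'wrist_force': [-0.6886, -0.8502, 0.1943], 'finger_gap': 0.0638, 'qpos': [0.8031, -0.0641, -0.3883, 0.0769, -1.1926, 0.0509]}
```

View pics/s10c.png

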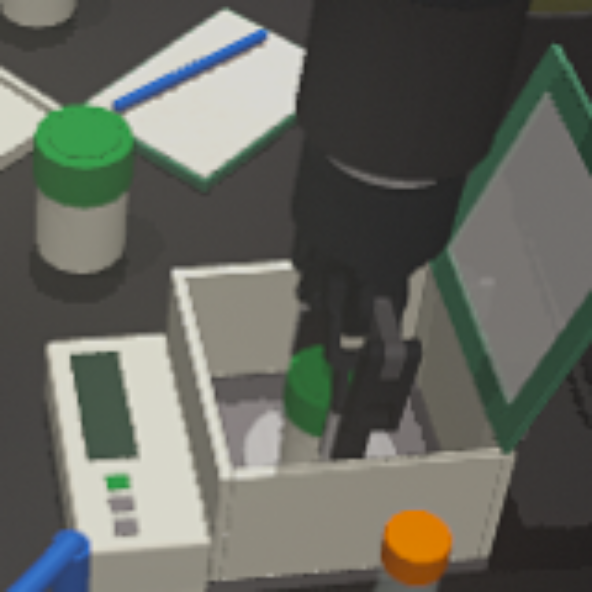

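>>> step_arm([
  [0, 0, 15, 0, -0.5],
  [0, 0, 30, 0, -0.5],
  [0, 0, 35, 0, -0.5],
  [0, 0, 40, 0, -0.5],
  [0, 0, 40, 0, -0.5],
])

```text
clock: 12.18
position: [0.514, 0.2172, 0.1969]
tcp_rot: [[0.769, -0.636, 0.069], [-0.636, -0.771, -0.024], [0.068, -0.026, -0.997]]
wrist_force: [1.5, 1.4, 0.3]
finger_gap: 0.0639
```

>>> step_arm([
  [10, -20, 38, 0, -0.6],
  [0, 0, 38, 0, -0.6],
  [0, 0, 25, 0, -0.6],
  [0, 0, 0, 0, -0.6],
])

```text
clock: 12.52
position: [0.5249, 0.1975, 0.3091]
tcp_rot: [[0.768, -0.636, 0.08], [-0.636, -0.771, -0.018], [0.073, -0.037, -0.997]]
wrist_force: [-0.1, -0.1, 0.3]
finger_gap: 0.0687
```

```bash
python3 - <<'E'
from h import *
st(); p,d=save('scene','s11'); cv2.imwrite('pics/s11c.png',cv2.resize(p[140:340,290:490],None,fx=3,fy=3)[:,:,::-1])
E
```

```text
{'clock': 12.5167, 'position': [0.5249, 0.1975, 0.3091], 'tcp_rot': [[0.7678, -0.6356, 0.08], [-0.6365, -0.7711, -0.018], [0.0731, -0.0371, -0.9966]], 'wrist_force': [-0.12, -0.1389, 0.3417], 'finger_gap': 0.0687, 'qpos': [0.7624, -0.1041, 0.0594, 0.0688, -1.6884, 0.1272]}
```

View pics/s11c.png

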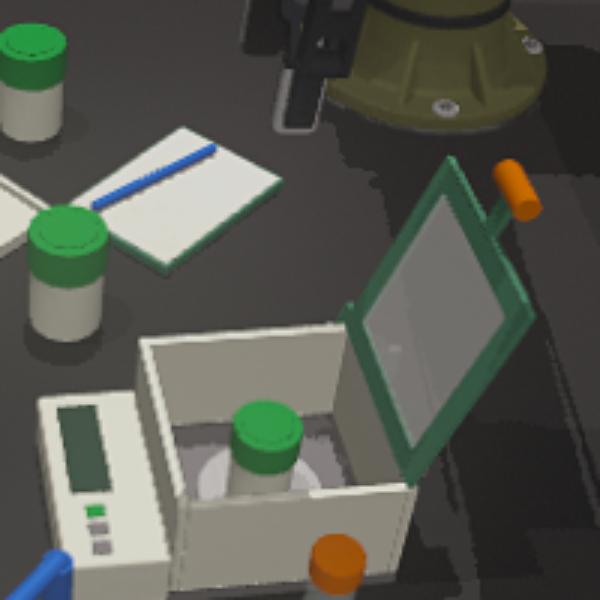

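The pot stands upright on the pan near the middle: cap at about (378,284) in the full frame, pan disc around it. The cover is still fully open, with the roller at (462,203). Next, regrip the roller.

>>> step_arm([
  [-27, 26, 0, 0, -0.6],
  [-27, 26, 0, 0, -0.6],
  [-25, 25, 0, 0, -0.6],
  [-13, 12, 0, 0, -0.6],
  [0, 0, 0, 0, -0.6],
])

```text
clock: 12.98
position: [0.4289, 0.2882, 0.2994]
tcp_rot: [[0.765, -0.64, 0.071], [-0.641, -0.768, -0.024], [0.07, -0.027, -0.997]]
wrist_force: [0.7, 0.4, -0.4]
finger_gap: 0.0683
```

>>> step_arm([
  [-5, 5, -15, 0.03, -0.6],
  [0, 0, -20, 0, -0.6],
  [0, 0, -17, 0, -0.6],
  [0, 0, -8, 0, -0.6],
  [0, 0, 0, 0, -0.6],
])

```text
clock: 13.4
position: [0.4217, 0.2936, 0.2311]
tcp_rot: [[0.788, -0.613, 0.066], [-0.612, -0.79, -0.026], [0.069, -0.02, -0.997]]
wrist_force: [0.1, 0.1, 0.4]
finger_gap: 0.0683
```

```bash
python3 - <<'E'
from h import *
st(); p,d=save('scene','s12'); cv2.imwrite('pics/s12c.png',cv2.resize(p[100:300,330:530],None,fx=3,fy=3)[:,:,::-1])
p,d=save('top','t12'); cv2.imwrite('pics/t12c.png',cv2.resize(p[130:310,60:240],None,fx=3,fy=3)[:,:,::-1])
E
```

```text
{'clock': 13.4, 'position': [0.4217, 0.2936, 0.2311], 'tcp_rot': [[0.7875, -0.6127, 0.0665], [-0.6125, -0.7901, -0.0262], [0.0686, -0.0201, -0.9974]], 'wrist_force': [0.0667, 0.082, 0.4122], 'finger_gap': 0.0683, 'qpos': [1.0517, -0.2268, -0.1913, 0.0708, -1.596, -0.1391]}
```

View pics/s12c.png

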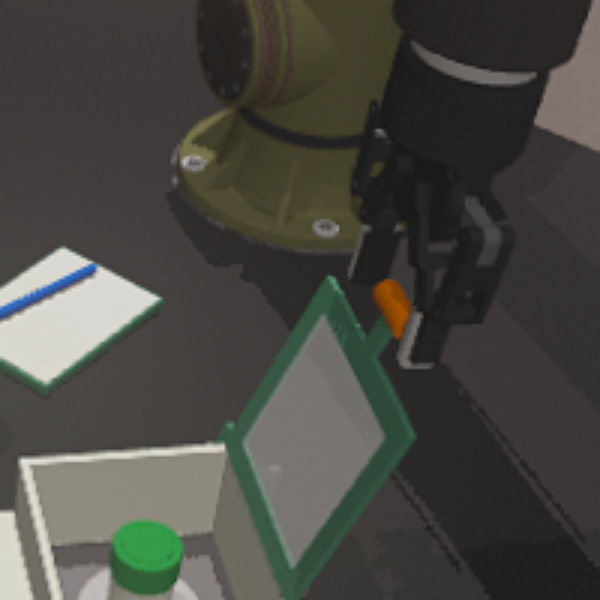

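View pics/t12c.png

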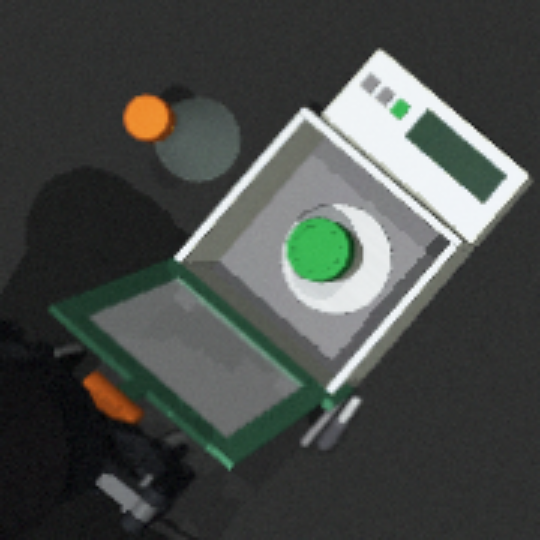

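```bash
python3 - <<'E'
from h import *
q=onz('top',166,213,.078);print('cap',q)
S=np.load('pics/s11.npz');hs=cv2.cvtColor(S['p'],cv2.COLOR_RGB2HSV);m=cv2.inRange(hs,(3,150,80),(16,255,255))
v,u=np.where(m>0);k=(u>445)&(v<230);P=np.array([dep('scene',S['d'],a,b) for a,b in zip(u[k],v[k]) if S['d'][b,a]>0]);print(len(P),np.median(P,0),P.min(0),P.max(0),u[k].mean(),v[k].mean())
o,d=ray('scene',u[k].mean(),v[k].mean()); 
T=np.load('pics/t12.npz')
for z in (.245,.25,.255): print(onz('scene',u[k].mean(),v[k].mean(),z))
E
```

```text
cap [0.52098765 0.22018183 0.078     ]
204 [0.4285462  0.29767082 0.25427535] [ 0.07500676  0.13486892 -0.00255776] [0.44024423 0.31400805 0.25904009] 462.05392156862746 202.94607843137254
[0.41642662 0.29312374 0.245     ]
[0.42276783 0.29576304 0.25      ]
[0.42910905 0.29840235 0.255     ]
```

The pot's cap is at (0.521, 0.220), 4 mm off the pan centre. The roller is between the jaws, so I'll grip it.

>>> step_arm([
  [0, 0, 0, 0, 1],
  [0, 0, 0, 0, 1],
  [0, 0, 0, 0, 1],
  [0, 0, 0, 0, 1],
  [0, 0, 0, 0, 1],
])

```text
clock: 13.92
position: [0.4249, 0.2961, 0.2367]
tcp_rot: [[0.786, -0.614, 0.074], [-0.614, -0.789, -0.018], [0.069, -0.032, -0.997]]
wrist_force: [1.2, 0.6, -1.5]
finger_gap: 0.0342
```

>>> step_arm([
  [10, -8, 4, 0, 1],
  [13, -10, 3, 0, 1],
  [13, -10, 1, 0, 1],
  [13, -10, 0, 0, 1],
  [13, -10, -2, 0, 1],
])

```text
clock: 14.33
position: [0.4829, 0.2497, 0.2442]
tcp_rot: [[0.791, -0.609, 0.064], [-0.609, -0.793, -0.012], [0.059, -0.029, -0.998]]
wrist_force: [-4.6, -0.1, 1.5]
finger_gap: 0.0346
```

>>> step_arm([
  [13, -11, -4, 0, 1],
  [13, -10, -5, 0, 1],
  [12, -9, -7, 0, 1],
  [11, -9, -8, 0, 1],
  [11, -8, -10, 0, 1],
])

```text
clock: 14.75
position: [0.544, 0.2008, 0.216]
tcp_rot: [[0.792, -0.608, 0.065], [-0.609, -0.794, -0.007], [0.055, -0.034, -0.998]]
wrist_force: [-3.8, -1.4, 3.8]
finger_gap: 0.0342
```

>>> step_arm([
  [10, -7, -14, 0, 1],
  [9, -7, -14, 0, 1],
  [8, -6, -14, 0, 1],
  [7, -5, -15, 0, 1],
  [6, -4, -15, 0, 1],
])

```text
clock: 15.17
position: [0.5895, 0.1643, 0.1517]
tcp_rot: [[0.788, -0.611, 0.075], [-0.612, -0.791, -0.01], [0.066, -0.038, -0.997]]
wrist_force: [-1.8, -1.9, 0.9]
finger_gap: 0.0345
```

```bash
python3 - <<'E'
from h import *
st(); p,d=save('scene','s13'); cv2.imwrite('pics/s13c.png',cv2.resize(p[140:340,270:490],None,fx=3,fy=3)[:,:,::-1])
E
```

```text
{'clock': 15.1667, 'position': [0.5895, 0.1643, 0.1517], 'tcp_rot': [[0.788, -0.6111, 0.0754], [-0.6122, -0.7906, -0.0103], [0.0659, -0.0381, -0.9971]], 'wrist_force': [-1.8287, -1.9431, 0.9427], 'finger_gap': 0.0345, 'qpos': [0.6299, 0.0137, -0.1077, 0.0536, -1.3947, 0.2737]}
```

View pics/s13c.png

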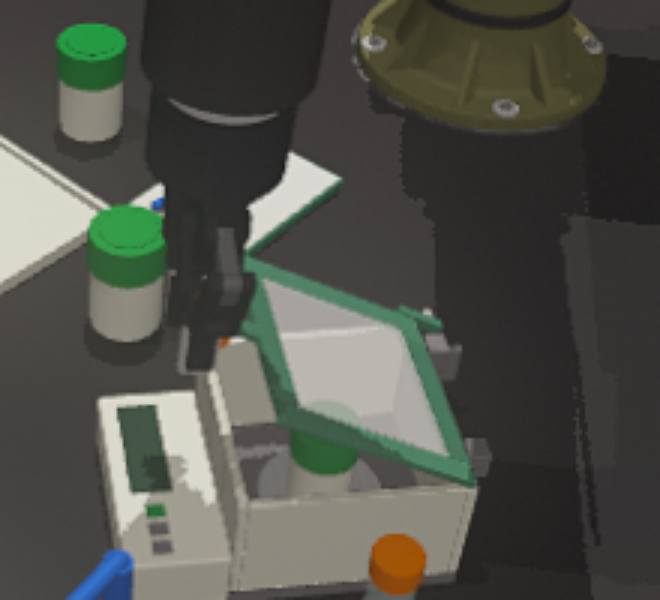

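>>> step_arm([
  [3, -3, -16, 0, 1],
  [1, -1, -16, 0, 1],
  [0, 0, -16, 0, 1],
  [-1, 0, -12, 0, 1],
  [0, 0, 0, 0, 1],
])

```text
clock: 15.63
position: [0.6022, 0.1541, 0.0945]
tcp_rot: [[0.782, -0.616, 0.094], [-0.617, -0.787, -0.014], [0.083, -0.047, -0.995]]
wrist_force: [-4.1, 4.7, 0.2]
finger_gap: 0.0341
```

>>> step_arm([
  [-2, 2, -6, 0, 1],
  [-2, 2, -6, 0, 1],
  [-1, 1, -4, 0, 1],
  [0, 0, 0, 0, 1],
])

```text
clock: 15.97
position: [0.6027, 0.1537, 0.084]
tcp_rot: [[0.778, -0.619, 0.106], [-0.621, -0.784, -0.021], [0.096, -0.049, -0.994]]
wrist_force: [-2.6, 4.0, -1.0]
finger_gap: 0.0345
```

```bash
python3 - <<'E'
from h import *
st(); p,d=save('scene','s14'); cv2.imwrite('pics/s14c.png',cv2.resize(p[140:340,270:490],None,fx=3,fy=3)[:,:,::-1])
E
```

```text
{'clock': 15.9667, 'position': [0.6027, 0.1537, 0.084], 'tcp_rot': [[0.7782, -0.6191, 0.1056], [-0.6207, -0.7838, -0.021], [0.0958, -0.0492, -0.9942]], 'wrist_force': [-2.6137, 3.9605, -0.9794], 'finger_gap': 0.0345, 'qpos': [0.6164, 0.0441, -0.2134, 0.0828, -1.2401, 0.2595]}
```

View pics/s14c.png

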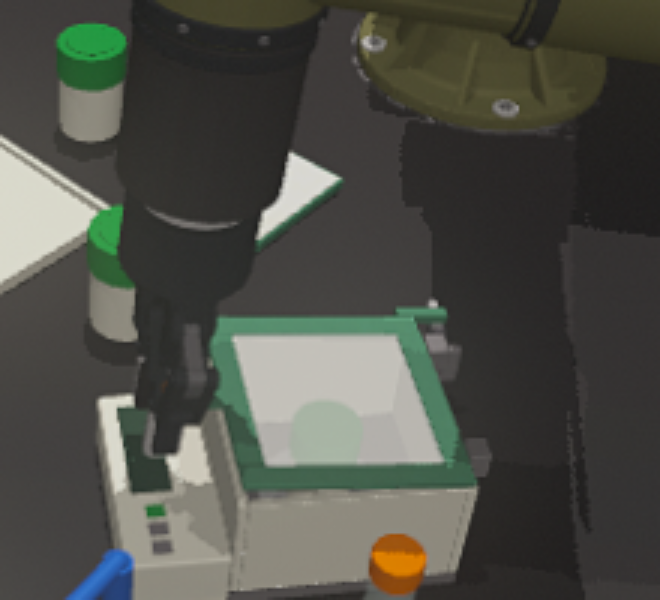

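The cover is all but shut over the upright pot. I'll release it and rise.

>>> step_arm([
  [0, 0, 0, 0, -0.6],
  [0, 0, 0, 0, -0.6],
  [0, 0, 0, 0, -0.6],
  [0, 0, 0, 0, -0.6],
  [0, 0, 10, 0, -0.6],
])

```text
clock: 16.43
position: [0.6016, 0.1552, 0.0938]
tcp_rot: [[0.78, -0.617, 0.103], [-0.619, -0.785, -0.02], [0.094, -0.048, -0.994]]
wrist_force: [-0.4, 1.1, -1.2]
finger_gap: 0.0684
```

>>> step_arm([
  [0, 0, 20, 0, -0.6],
  [0, 0, 35, 0, -0.6],
  [0, 0, 35, 0, -0.6],
  [0, 0, 35, 0, -0.6],
  [0, 0, 35, 0, -0.6],
])

```text
clock: 16.85
position: [0.5971, 0.1537, 0.2549]
tcp_rot: [[0.782, -0.617, 0.091], [-0.617, -0.786, -0.026], [0.088, -0.036, -0.995]]
wrist_force: [1.7, 0.2, 0.1]
finger_gap: 0.0684
```

>>> step_arm([
  [-10, -35, 20, 0, -0.6],
  [-10, -35, 20, 0, -0.6],
  [-10, -35, 0, 0, -0.6],
  [-10, -20, 0, 0, -0.6],
  [0, 0, 0, 0, -0.6],
])

```text
clock: 17.27
position: [0.5572, 0.0266, 0.3134]
tcp_rot: [[0.783, -0.612, 0.112], [-0.614, -0.789, -0.021], [0.101, -0.052, -0.993]]
wrist_force: [0.1, 0.4, 0.4]
finger_gap: 0.0684
```

```bash
python3 - <<'E'
from h import *
st(); p,d=save('scene','s15')
p,d=save('top','t15')
b=d[130:310,60:240]
o=np.array([80,130])
for q in [(305,145),(498,303),(342,487),(147,337)]:
    u,v=o+np.array(q)/3.8
    print(np.round(dep('top',d,u,v),4))
hsv=cv2.cvtColor(p,cv2.COLOR_RGB2HSV);m=cv2.inRange(hsv,(5,180,120),(14,255,255));n,l,s,c=cv2.connectedComponentsWithStats(m)
print([(c[k],s[k,4],dep('top',d,*c[k])) for k in range(1,n) if s[k,4]>40])
E
```

```text
{'clock': 17.2667, 'position': [0.5572, 0.0266, 0.3134], 'tcp_rot': [[0.7828, -0.6121, 0.1119], [-0.614, -0.789, -0.0211], [0.1012, -0.0522, -0.9935]], 'wrist_force': [0.101, 0.4002, 0.4427], 'finger_gap': 0.0684, 'qpos': [0.4523, -0.1498, 0.0241, 0.0681, -1.6527, 0.4648]}
[0.5258 0.0937 0.688 ]
[0.4926 0.0494 0.7184]
[0.456  0.0857 0.6781]
[0.4856 0.122  0.6959]
[(array([109.05263158, 168.92982456]), np.int32(57), array([0.60292061, 0.32628137, 0.12188458])), (array([345.47169811, 199.76415094]), np.int32(106), array([ 0.55337796, -0.14043511,  0.1121466 ]))]
```

View pics/s15.png

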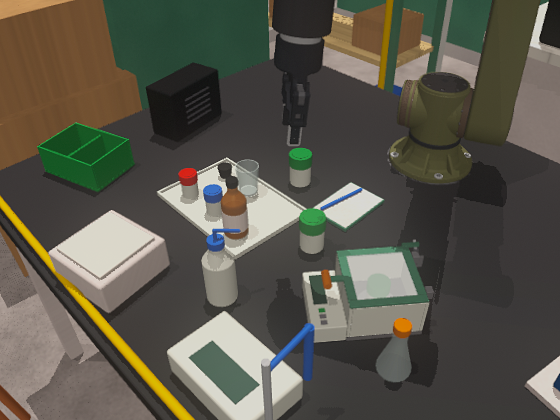

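View pics/t15.png

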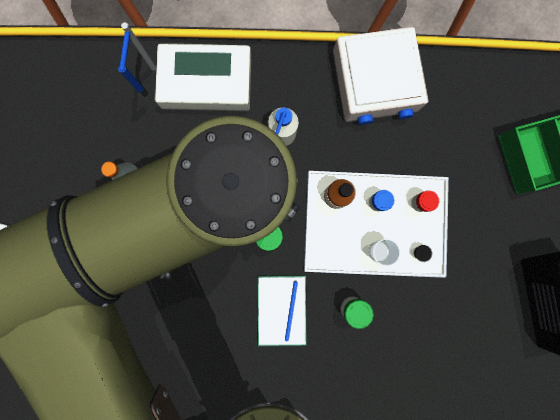

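```bash
python3 - <<'E'
from h import *
A,B=np.load('pics/scene0.npz'),np.load('pics/s15.npz')
for S in (A,B):
    h=cv2.cvtColor(S['p'],cv2.COLOR_RGB2HSV)[255:300,310:345]; m=cv2.inRange(h,(3,150,80),(18,255,255)); v,u=np.where(m>0); print('roller px',len(u),u.mean()+310,v.mean()+255)
    d=S['d']; print('cover z',[round(dep('scene',d,*q)[2],4) for q in [(343,258),(352,303),(420,300),(418,255),(380,302)]])
df=np.abs(A['p'].astype(int)-B['p']).max(2)>60
v,u=np.where(df); 
n,l,s,c=cv2.connectedComponentsWithStats(df.astype(np.uint8))
print([(s[k].tolist()) for k in range(1,n) if s[k,4]>12])
E
```

```text
roller px 148 325.8581081081081 278.7027027027027
cover z [np.float64(0.0965), np.float64(0.0963), np.float64(0.0922), np.float64(0.0936), np.float64(0.0937)]
roller px 138 325.9347826086956 279.09420289855075
cover z [np.float64(0.0959), np.float64(0.0956), np.float64(0.095), np.float64(0.0966), np.float64(0.0957)]
[[272, 0, 63, 52, 2405], [509, 6, 30, 57, 776], [297, 38, 6, 5, 21], [443, 43, 38, 46, 985], [467, 73, 54, 67, 1379], [402, 80, 16, 15, 141], [264, 184, 19, 34, 549], [326, 306, 9, 7, 14]]
```

Before and after match: the cover is back in its original shut place, and nothing has moved except the pot and the arm. I'll hand it in.

```bash
python3 -c "
from h import *
print(robot.hand_in())"
```

```text
the job is handed in; nothing more can be done
None
```

The job is done and handed in at about 17 s on the robot's clock. I flipped the cover to its open stop, set the small green-capped pot on the pan, then carried the cover back down and released it shut.

- **Pot:** before closing, it stood upright with its cap about 4 mm from the pan centre. It touched the pan under control, at about 15 N, before I let go. After closing I could see it only through the window.
- **Cover:** the roller is back within 0.5 px of where it started in the scene camera. The cover's height reads about 95 to 97 mm, against 92 to 97 mm before the job, so it is shut.
- **Other objects:** comparing the scene pictures from before and after, nothing else moved. The exceptions are the pot, the arm and one small patch (14 px) on the balance's console, which I took to be shading and did not look into.
- **One failed check:** the final top view could not confirm the balance because the arm blocked it.
- **Tool tilt:** the tool drifted up to about 6° during the work. The most it changed while holding the pot was about 1 to 2°, and the pot still stood upright.

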